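# Seat a bearing cover in a gearbox end plate

## Robot

A 6-joint arm with a two-finger parallel gripper is mounted at the origin on the work surface. World frame = base frame: x ahead of the robot, y to its left, z up, the work surface at z = 0. Lengths are in m, angles in rad, forces in N, time in s.
With the tool pointing down it reaches from about 0.375 to 0.975 m from the base axis. Payload 3.8 kg.
Tool frame: the origin (TCP) lies at the very end of the fingers, on their centre line; the grasp point (between the pads) lies 19 mm behind it; z points along the fingers, y is the direction in which the jaws open and shut (so a half turn about z gives the same grasp; the last joint's range is limited). The gripper opens to 88 mm and grips with 3 to 60 N. Pads are 18 mm wide; open, the fingers measure 123 mm over their backs; the gripper's body (75 mm by 187 mm) begins 45 mm behind the grasp point.
Start: joints at [1.251, 0.264, 1.604, -0, 1.274, -0.037], TCP at [0.188, 0.648, 0.239] pointing down, gripper open.
Joint ranges: [-2.63, 2.63], [-0.94, 2.18], [0.31, 2.57], [-1.31, 4.45], [0, 2.66], [-2.55, 2.55]. Speed limits (rad/s): [2.57, 2.57, 3.14, 3.14, 3.14, 3.14].

## Interface

Orientations are given as [roll, pitch, yaw] about the fixed x, y, z axes, in that order (R = Rz(yaw) Ry(pitch) Rx(roll)).
In Python, from plant import bot gives the robot as it stands.
- The arm moves only by the tool drive_tool, never from a script. Its argument "moves" is a list of rows, each an object of numbers: "claw": the closure, from 0 (fully open) to 1 (shut); "x", "y", "z": the shift along the tool's x, y, z in mm; "turn": the turn about the tool's z in rad. In form: [{"claw": .., "x": .., "y": .., "z": .., "turn": ..}, ...]. A call has 1 to 5 rows; each row shifts and turns the commanded pose from where the row before left it, along the tool's axes as they then stand; what a row does not reach is not made up. A row lasts 1/8 s, in which the tool goes at most 62.5 mm and 10.7 degrees, less where a joint would pass 70% of its speed; a pose out of reach is approached as far as the arm can. A call with a gripper value outside its range is refused whole. The fingers move at their own pace and stop on an object; "squeeze" is the grip in N (left out, the last holds). Time passes only in rows, so rows that do not move let the fingers close. It gives the time, the measured TCP pose, the force and the opening at its end, in the units of the state.
- bot.observe(): the state, without advancing time (a new reading comes with each control period).
- bot.camera(name): name is "scene" or "top" or "wrist"; returns a dict with "frame" (480x640x3 uint8, red, green, blue), "fx", "fy", "cx", "cy" (pixels), "R" (3x3) and "t" (3): a world point X has camera coordinates R X + t. Camera axes: x right, y down, z forward; pixel columns grow to the right and rows downward; lengths in m; the calibration is good to about 2 mm. A picture is of the moment at which its call begins. There is no depth.
- bot.finish_job(): hands the job in, once; it reports no verdict.
Trained networks look in a picture, given as the dict that the camera call returned (one of the last four; its "shot" number tells which), for a name from the list of things; names that differ only in an ending like _2 or _b are one class to them, and where a whole thing is asked for, a point or a joint stands for the part that bears it (a point fixed in the world has none). Each returns a list of dicts, best first, with "confidence" (0 to 1); they miss things now and then, are a little off and sometimes report something else, mostly with a low value. They report only what shows in the picture. A call takes as long as a camera call. They do not tell look-alikes from the thing itself.
- bot.trace(picture, target): "mask" (480x640 bool, what is visible of it) and "point" ([column, row] in pixels, amid what is visible of it).
The state is a dict: "time": time; "joints": joint angles; "qd": joint speeds; "effort": joint torques, N m; "position": TCP position; "tool_rot": TCP orientation; "force": force on the tool from outside, world axes, zero at the start; "torque": the same for the moment, N m; "gripper_width": finger opening in m.
Only numpy, scipy, OpenCV 4.12 (cv2) and the standard library are available. Lean on these libraries where they do the work, as an engineer would, in place of code of your own. Each camera call takes 0.05 s, during which the arm holds its last target.

## Task

Without picking it up, push the loose steel cover disc across the top of the aluminium end plate until it drops into the larger of the two round recesses. Then press lightly on its top with the fingertips so that it is fully home and flush, and move clear. Leave the screwdriver, the jar and the bearing where they are.

Things in the scene. Friction and masses are not known exactly. Their poses are not given: they have to be found in the camera images.
- end_plate: Bright aluminium plate 200 x 150 mm (its x and y), 25 mm thick, fixed flat on the bench, turned any way round. Origin: centre of its underside, z up; its top is 25 mm above the bench, flat and open at the edges. Two blind round recesses, both 8 mm deep, with dark grey floors and a black dot in the middle, are sunk in its top, both in its +x half; the corner screw heads are flush.
- recess (a point): Centre of the mouth of the larger recess (51 mm diameter, 8 mm deep, 1.5 mm chamfer), level with the plate's top; at x = 45, y = -25 mm in the plate's frame. The cover belongs here, with 1.5 mm of play all round.
- small_recess (a point): Centre of the mouth of the smaller recess (34 mm diameter, 8 mm deep), level with the plate's top; at x = 60, y = 43 mm in the plate's frame. Too small for the cover; stays empty.
- cover: Loose flat dark steel disc, 48 mm diameter, 8 mm thick, about 0.11 kg, plain but for a bright 10 mm dot in the middle of its top. Starts lying flat on the plate's top, in the plate's -x half. Origin: centre of its underside, z up. Seated, its underside is 8 mm below the plate's top, its top flush with it. Pushed over the recess it stays on top until its centre is within about 9 mm of the recess's centre, then tips in leading edge first and drops.
- screwdriver: Loose screwdriver lying on the bench beside the plate; bystander. Origin on its axis line, near the middle.
- grease_jar: Loose closed white jar, 54 mm diameter, 55 mm high, standing on the bench; bystander. Origin: centre of its underside.
- bearing: Loose steel bearing ring, 47 mm outer diameter, 25 mm bore, 14 mm high, lying on the bench; bystander. Origin: centre of its underside.
There are look-alikes about, which are no part of the job. Of the things shaped like the cover, the steel one is meant.

How it is judged:
By the outcome, as a careful person would: the job done as asked, in the order asked, and still so for the second after the job is handed in, with the robot touching nothing.
It also fails if it takes over 48 s, if anything falls off the work surface, if the arm or the gripper's body presses on something with over 40 N, if the wrist force passes 120 N, or if a joint passes its speed limit or range.

## Working session

There is one attempt and no reset: what is moved stays moved. The work goes in short steps, Python scripts to look and compute and a tool call to move; the robot and the scene stay as the last step left them, time stands still between calls to the robot, and variables do not carry over. Pictures are saved under pics/ and viewed, and the job is handed in when it is done.

Besides the shell and the picture viewer there is one more tool, called after ">>>" by a JSON object that holds its "fn" and its "kwargs", one argument or row to a line. drive_tool: Moves the arm, as the interface text tells. Its arguments: {"type":"object","properties":{"moves":{"type":"array","items":{"type":"object","properties":{"claw":{"type":"number"},"x":{"type":"number"},"y":{"type":"number"},"z":{"type":"number"},"turn":{"type":"number"}}}},"squeeze":{"type":"number"}},"required":["moves"]}

```bash
mkdir -p pics; ls; python3 - <<'E'
from plant import bot
import cv2
s=bot.observe(); print(s)
for n in ("top","scene"):
    p=bot.camera(n); cv2.imwrite(f"pics/{n}0.png",p["frame"][:,:,::-1])
    print(n,p["fx"],p["fy"],p["cx"],p["cy"],p["R"],p["t"])
    for tgt in ("cover","end_plate","recess"):
        try:
            for d in bot.trace(p,tgt): print(tgt,d["confidence"],d["point"],d["mask"].sum())
        except Exception as e: print(tgt,e)
E
```

```text
pics
{'time': 0.0, 'joints': array([ 1.25111044e+00,  2.64780157e-01,  1.60533461e+00,  1.48416185e-05,
        1.27369161e+00, -3.68904865e-02]), 'qd': array([ 2.47236367e-04,  4.75443983e-05, -1.59440508e-03,  4.41653323e-04,
        5.33282218e-06,  1.48171580e-03]), 'effort': array([ 2.64848844e-03, -5.02131736e+01, -3.56871557e+01,  7.32744928e-02,
        2.96216039e-02, -1.55470743e-04]), 'position': array([0.1881262 , 0.64753398, 0.23739107]), 'tool_rot': array([-3.13938096e+00, -9.58188048e-05,  2.85879278e+00]), 'force': array([ 0.3711113 , -0.67163188,  0.50164123]), 'torque': array([0.03690477, 0.04027213, 0.02464212]), 'gripper_width': 0.08780650404917992}
top 453.3495758439927 453.3495758439927 327.02382313208795 245.001570176208 [[-0.02499233 -0.99966339 -0.00696409]
 [-0.98396876  0.02582925 -0.17646053]
 [ 0.17658101  0.00244229 -0.98428308]] [-0.01644371  0.50890432  0.71614941]
cover 0.8 [272.0, 250.5] 570
cover 0.65 [268.2, 322.5] 587
end_plate 0.86 [295.2, 226.4] 9198
end_plate 0.55 [271.2, 249.4] 624
recess 0.71 [295.3, 223.4] 9255
scene 515.054235450451 515.054235450451 319.9760383483018 243.14941487664925 [[ 0.67555737  0.73719326 -0.01297443]
 [ 0.44208799 -0.419083   -0.79304959]
 [-0.59006817  0.53001466 -0.6090189 ]] [-0.33352469 -0.1802679   1.40194729]
cover 0.87 [343.9, 239.4] 280
cover 0.52 [387.1, 223.1] 245
cover 0.51 [314.3, 224.4] 245
end_plate 0.6 [347.6, 267.3] 5074
recess 0.81 [345.8, 266.5] 4916
recess 0.58 [344.6, 241.5] 284
recess 0.46 [157.3, 335.1] 814
```

View pics/top0.png

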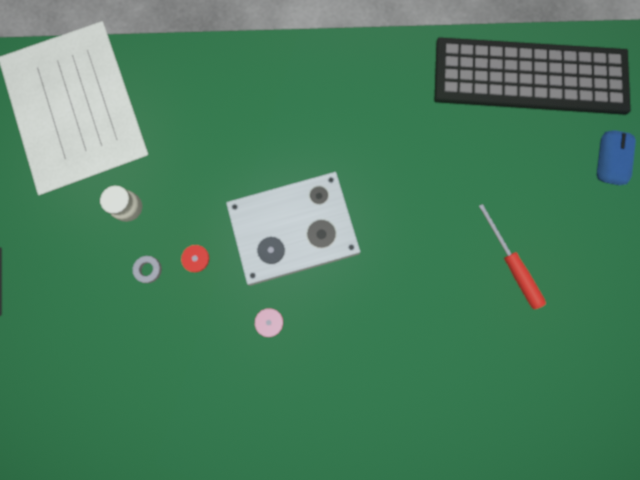

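View pics/scene0.png

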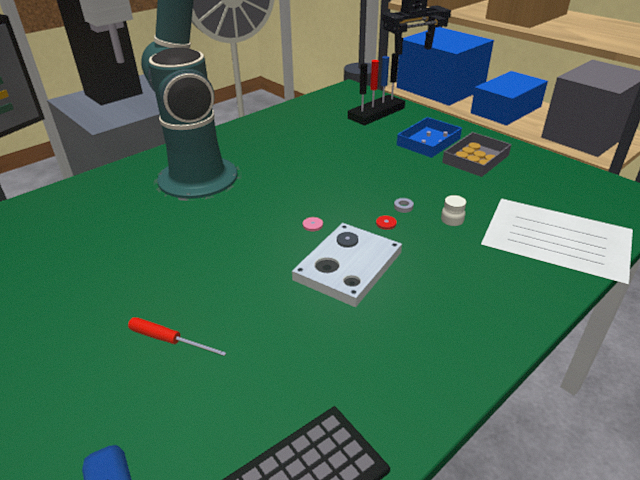

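The top view shows the dark steel cover at (271,250) on the plate, the large recess at (321,234) and the small one at (319,195). The red (195,258) and pink (268,322) discs on the bench are look-alikes.

```bash
cat > h.py <<'E'
import numpy as np, cv2
from plant import bot
def ray(p,uv,z):
    d=np.array([(uv[0]-p["cx"])/p["fx"],(uv[1]-p["cy"])/p["fy"],1.]); R=np.array(p["R"]);t=np.array(p["t"])
    o=-R.T@t; d=R.T@d; return (o+d*(z-o[2])/d[2])
def proj(p,X):
    c=np.array(p["R"])@np.array(X)+np.array(p["t"]); return np.array([p["fx"]*c[0]/c[2]+p["cx"],p["fy"]*c[1]/c[2]+p["cy"]])
def crop(p,u0,v0,w,h,k,name):
    cv2.imwrite(name,cv2.resize(p["frame"][v0:v0+h,u0:u0+w,::-1],None,fx=k,fy=k,interpolation=cv2.INTER_CUBIC))
E
python3 - <<'E'
from h import *
p=bot.camera("top"); s=bot.camera("scene")
crop(p,210,160,160,140,5,"pics/topc.png"); crop(s,270,200,150,110,5,"pics/scec.png")
E
```

```text
(no output)
```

View pics/topc.png

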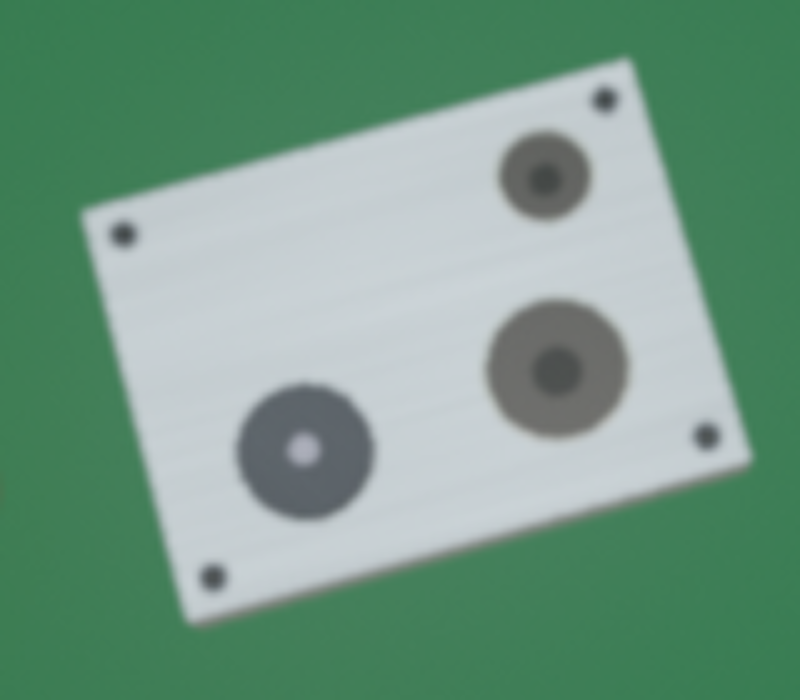

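View pics/scec.png

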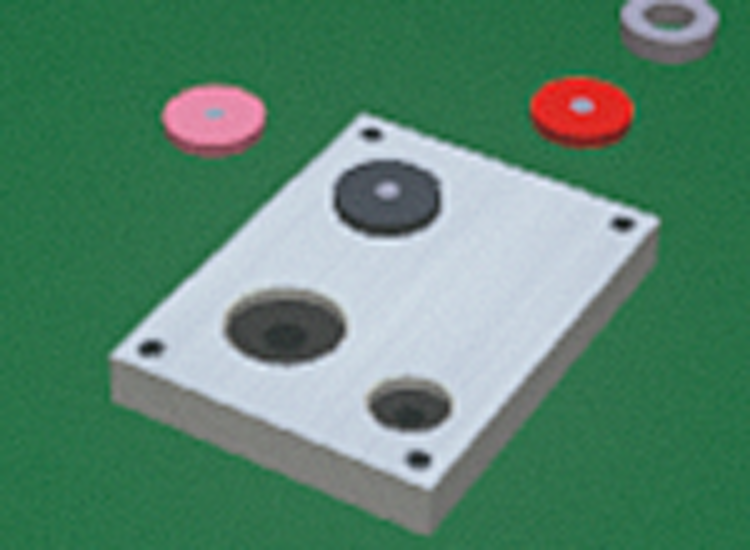

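```bash
cat >> h.py <<'E'
E
python3 - <<'E'
from h import *
from scipy.optimize import least_squares
p=bot.camera("top"); s=bot.camera("scene")
o=lambda l,u,v:[(np.array(a)+.5)/5-.5+[u,v] for a in l]
tc=o([(81,212),(629,58),(752,461),(189,625)],210,160)   # (-,+),(+,+),(+,-),(-,-)
# orientation: +x to right in crop, large recess y=-25 -> lower
sc=o([(658,217),(433,489),(110,357),(362,114)],270,200)
M=np.array([(-100,75),(100,75),(100,-75),(-100,-75)])/1000
def W(q,m,z): c,s_=np.cos(q[2]),np.sin(q[2]); return np.array([q[0]+c*m[0]-s_*m[1],q[1]+s_*m[0]+c*m[1],z])
for nm,P in (("top",[(p,tc)]),("scene",[(s,sc)]),("both",[(p,tc),(s,sc)])):
    f=lambda q:np.concatenate([proj(c,W(q,m,.025))-uv for c,l in P for m,uv in zip(M,l)])
    c0=ray(p,(295,227),.025)
    best=min((least_squares(f,[c0[0],c0[1],a]) for a in np.arange(-3,3.2,.7)),key=lambda r:r.cost)
    q=best.x; print(nm,q.round(4),np.abs(best.fun).max().round(2),"recess",W(q,(.045,-.025),.025).round(4),"small",W(q,(.06,.043),.025).round(4))
for nm,c,pts in (("top",p,o([(305.5,451),(304,450),(557,368),(545,176)],210,160)),("scene",s,o([(387,193),(387,190),(285,326)],270,200))):
    print(nm,[ray(c,u,z).round(4) for u,z in zip(pts,(.033,.033,.025,.025))])
E
```

```text
top [0.5459 0.0302 4.9711] 0.4 recess [ 0.5332 -0.0197  0.025 ] small [ 0.6028 -0.0168  0.025 ]
scene [0.5467 0.0324 4.9754] 0.32 recess [ 0.5343 -0.0175  0.025 ] small [ 0.6039 -0.0143  0.025 ]
both [ 0.5464  0.031  -1.3103] 0.83 recess [ 0.5338 -0.019   0.025 ] small [ 0.6034 -0.0159  0.025 ]
top [array([0.5047, 0.0668, 0.033 ]), array([0.5051, 0.0673, 0.033 ]), array([ 0.533 , -0.0195,  0.025 ]), array([ 0.6021, -0.0168,  0.025 ])]
scene [array([0.5071, 0.068 , 0.033 ]), array([0.5055, 0.0695, 0.033 ]), array([ 0.5353, -0.0192,  0.025 ])]
```

>>> {"fn": "drive_tool", "kwargs": {
  "moves": [
    {"claw": 0.66,"turn": 0.18},
    {"claw": 0.66,"turn": 0.18},
    {"claw": 0.66,"turn": 0.18},
    {"claw": 0.66,"turn": 0.18},
    {"claw": 0.66,"turn": 0.18}
  ],
  "squeeze": 10
}}

```text
$.moves[0]: bad value
```

```bash
cat >> h.py <<'E'
from scipy.spatial.transform import Rotation as Ro
def rel(X,yaw):
    s=bot.observe(); R=Ro.from_euler("xyz",s["tool_rot"]).as_matrix()
    d=R.T@(np.array(X)-s["position"])*1000
    print("t",round(s["time"],2),"pos",s["position"].round(4),"rpy",s["tool_rot"].round(4),"w",round(s["gripper_width"],4),"F",s["force"].round(1))
    print("shift xyz mm",d.round(1),"turn",round(float((s["tool_rot"][2]-yaw+np.pi)%(2*np.pi)-np.pi),4))
E
python3 -c "
from h import *
rel([.491,.1103,.09],1.887)"
```

```text
t 0.6 pos [0.1884 0.6482 0.2387] rpy [3.1415 0.     2.8588] w 0.088 F [0.6 0.3 0.1]
shift xyz mm [-440.7 -432.1  148.7] turn 0.9718
```

>>> {"fn": "drive_tool", "kwargs": {
  "moves": [
    {"claw": 0.66,"x": 0,"y": 0,"z": 0,"turn": 0.18},
    {"claw": 0.66,"x": 0,"y": 0,"z": 0,"turn": 0.18},
    {"claw": 0.66,"x": 0,"y": 0,"z": 0,"turn": 0.18},
    {"claw": 0.66,"x": 0,"y": 0,"z": 0,"turn": 0.18},
    {"claw": 0.66,"x": 0,"y": 0,"z": 0,"turn": 0.18}
  ],
  "squeeze": 10
}}

```text
time: 1.23
position: [0.1884, 0.6482, 0.2388]
tool_rot: [3.142, -0.0, 1.953]
force: [-0.2, 0.2, 0.1]
gripper_width: 0.0398
```

```bash
python3 -c "
from h import *
rel([.491,.1103,.09],1.887)"
```

```text
t 1.23 pos [0.1884 0.6482 0.2388] rpy [ 3.1415e+00 -1.0000e-04  1.9528e+00] w 0.0398 F [-0.2  0.2  0.1]
shift xyz mm [-612.    80.2  148.7] turn 0.0658
```

>>> {"fn": "drive_tool", "kwargs": {
  "moves": [
    {"claw": 0.66,"x": -50,"y": 7,"z": 5,"turn": 0.066},
    {"claw": 0.66,"x": -50,"y": 4,"z": 10,"turn": 0},
    {"claw": 0.66,"x": -50,"y": 4,"z": 10,"turn": 0},
    {"claw": 0.66,"x": -50,"y": 4,"z": 10,"turn": 0},
    {"claw": 0.66,"x": -50,"y": 4,"z": 10,"turn": 0}
  ]
}}

```text
time: 1.85
position: [0.2927, 0.4185, 0.1937]
tool_rot: [3.141, -0.0, 1.893]
force: [0.7, -0.1, -0.1]
gripper_width: 0.0304
```

>>> {"fn": "drive_tool", "kwargs": {
  "moves": [
    {"claw": 0.66,"x": -50,"y": 3,"z": 10,"turn": 0},
    {"claw": 0.66,"x": -50,"y": 3,"z": 10,"turn": 0},
    {"claw": 0.66,"x": -50,"y": 3,"z": 10,"turn": 0},
    {"claw": 0.66,"x": -50,"y": 3,"z": 10,"turn": 0},
    {"claw": 0.66,"x": -50,"y": 3,"z": 10,"turn": 0}
  ]
}}

```text
time: 2.48
position: [0.3862, 0.1861, 0.1439]
tool_rot: [3.14, -0.0, 1.893]
force: [0.7, 0.2, 0.3]
gripper_width: 0.0302
```

```bash
python3 -c "
from h import *
rel([.491,.1103,.09],1.887)"
```

```text
t 2.48 pos [0.3862 0.1861 0.1439] rpy [ 3.1401e+00 -1.0000e-04  1.8931e+00] w 0.0302 F [0.7 0.2 0.3]
shift xyz mm [-105.1   75.3   54. ] turn 0.0061
```

>>> {"fn": "drive_tool", "kwargs": {
  "moves": [
    {"claw": 0.66,"x": -35,"y": 25,"z": 18,"turn": 0.006},
    {"claw": 0.66,"x": -35,"y": 25,"z": 18,"turn": 0},
    {"claw": 0.66,"x": -32,"y": 25,"z": 18,"turn": 0},
    {"claw": 0.66,"x": 0,"y": 0,"z": 0,"turn": 0}
  ]
}}

```text
time: 2.98
position: [0.4898, 0.1125, 0.0886]
tool_rot: [-3.14, 0.0, 1.884]
force: [0.1, -0.2, 0.5]
gripper_width: 0.0301
```

```bash
python3 -c "
from h import *
rel([.491,.1103,.028],1.887)
p=bot.camera('wrist'); cv2.imwrite('pics/w1.png',p['frame'][:,:,::-1])
for X in ([.505,.0675,.033],[.5335,-.0192,.025],[.5459,.0302,.025]): print(proj(p,X))
for n in ('cover','recess'):
  for d in bot.trace(p,n): print(n,d['confidence'],d['point'],d['mask'].sum())
p=bot.camera('top'); crop(p,170,140,200,160,4,'pics/t1.png')
"
```

```text
t 2.98 pos [0.4898 0.1125 0.0886] rpy [-3.14    0.      1.8838] w 0.0301 F [ 0.1 -0.2  0.5]
shift xyz mm [-2.5  0.6 60.6] turn -0.0032
[320.49940802 323.49217999]
[320.82682948 421.8256974 ]
[357.250654   375.17994766]
cover 0.69 [320.8, 318.0] 3124
cover 0.69 [164.1, 247.3] 3525
cover 0.67 [375.8, 119.0] 4621
cover 0.59 [601.6, 3.2] 176
recess 0.64 [349.9, 274.7] 17561
```

View pics/w1.png

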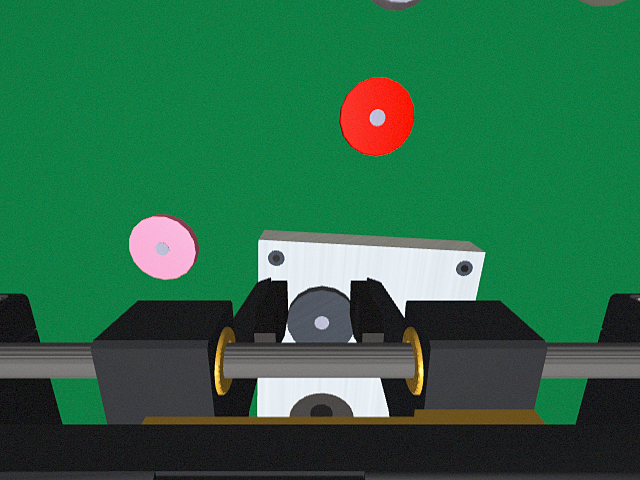

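View pics/t1.png

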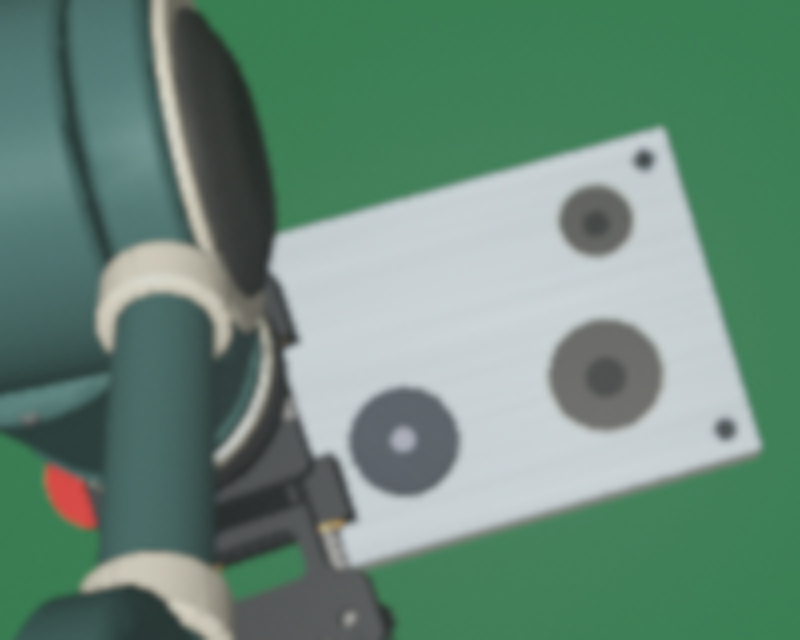

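The wrist view puts the cover dot at (321,323), where I predicted it (320.5,323.5), and the recess in the same column between the fingers. I'm descending behind the disc.

>>> {"fn": "drive_tool", "kwargs": {
  "moves": [
    {"claw": 0.66,"x": 0,"y": 0.6,"z": 25,"turn": -0.003},
    {"claw": 0.66,"x": 0,"y": 0,"z": 20,"turn": 0},
    {"claw": 0.66,"x": 0,"y": 0,"z": 9,"turn": 0},
    {"claw": 0.66,"x": 0,"y": 0,"z": 4,"turn": 0},
    {"claw": 0.66,"x": 0,"y": 0,"z": 0,"turn": 0}
  ]
}}

```text
time: 3.8
position: [0.4895, 0.1145, 0.0322]
tool_rot: [3.141, 0.0, 1.89]
force: [0.0, -0.5, -0.0]
gripper_width: 0.0296
```

```bash
python3 -c "
from h import *
rel([.525,.0071,.028],1.887)
"
```

```text
t 3.8 pos [0.4895 0.1145 0.0322] rpy [3.1409e+00 1.0000e-04 1.8903e+00] w 0.0296 F [ 0.  -0.5 -0. ]
shift xyz mm [-113.2   -0.     4.2] turn 0.0033
```

>>> {"fn": "drive_tool", "kwargs": {
  "moves": [
    {"claw": 0.66,"x": 0,"y": 0,"z": 4,"turn": 0.003},
    {"claw": 0.66,"x": -8,"y": 0,"z": 0,"turn": 0},
    {"claw": 0.66,"x": -6,"y": 0,"z": 0,"turn": 0},
    {"claw": 0.66,"x": -5,"y": 0,"z": 0,"turn": 0},
    {"claw": 0.66,"x": -5,"y": 0,"z": 0,"turn": 0}
  ]
}}

```text
time: 4.42
position: [0.497, 0.0911, 0.0278]
tool_rot: [3.141, -0.0, 1.886]
force: [0.3, 2.2, -0.1]
gripper_width: 0.0299
```

>>> {"fn": "drive_tool", "kwargs": {
  "moves": [
    {"claw": 0.66,"x": -6,"y": 0,"z": 0,"turn": 0},
    {"claw": 0.66,"x": -6,"y": 0,"z": 0,"turn": 0},
    {"claw": 0.66,"x": -6,"y": 0,"z": 0,"turn": 0},
    {"claw": 0.66,"x": -6,"y": 0,"z": 0,"turn": 0},
    {"claw": 0.66,"x": -6,"y": 0,"z": 0,"turn": 0}
  ]
}}

```text
time: 5.05
position: [0.5062, 0.0626, 0.0277]
tool_rot: [-3.142, -0.0, 1.887]
force: [-0.4, 1.6, 0.2]
gripper_width: 0.0301
```

```bash
python3 -c "
from h import *
rel([.525,.0071,.028],1.887)
p=bot.camera('top'); crop(p,210,160,160,140,5,'pics/t2.png')
for d in bot.trace(p,'cover'): print(d['confidence'],d['point'])
p=bot.camera('scene'); crop(p,270,180,150,120,5,'pics/s2.png')
"
```

```text
t 5.05 pos [0.5062 0.0626 0.0277] rpy [-3.1416 -0.      1.8868] w 0.0301 F [-0.4  1.6  0.2]
shift xyz mm [-58.6   0.7  -0.3] turn -0.0002
0.68 [297.0, 242.6]
0.64 [196.1, 256.8]
```

View pics/t2.png

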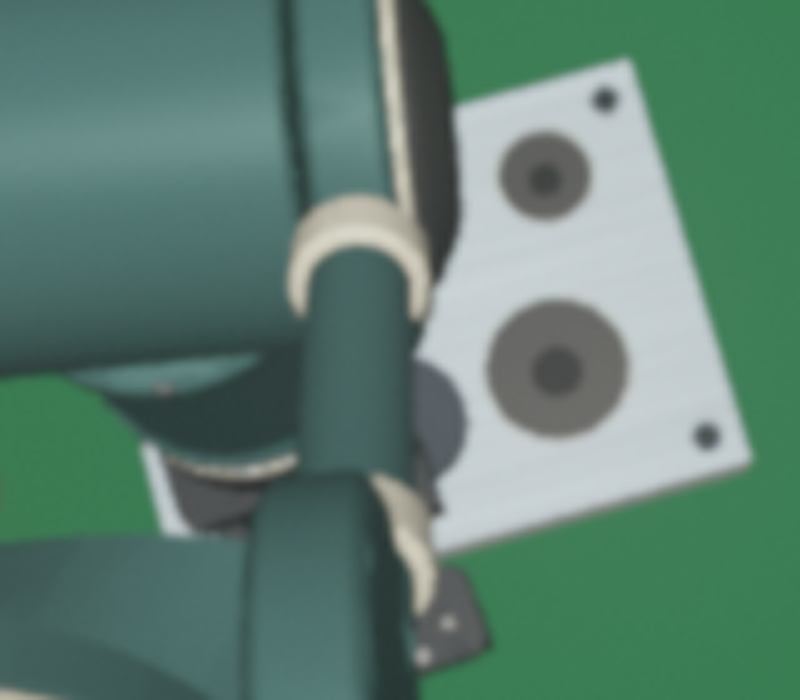

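View pics/s2.png

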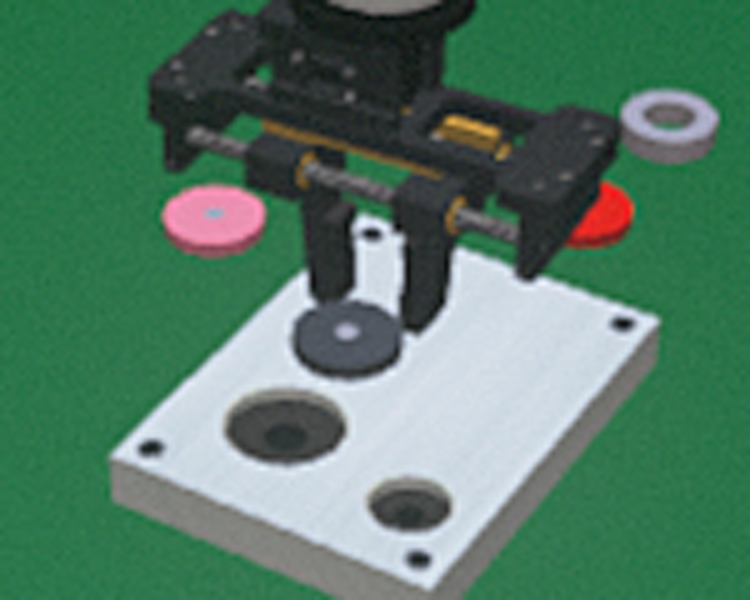

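```bash
python3 -c "
from h import *
p=bot.camera('scene')
c=ray(p,(270+347.5/5-.5,180+331.5/5-.5),.033); r=np.array([.5345,-.0180,.025]); s=bot.observe()['position']
d=np.array([.311,-.950]); n=np.array([.95,.311])
print(c, (r-c)[:2]@d,(r-c)[:2]@n,(c-s)[:2]@d,(c-s)[:2]@n)
"
```

```text
[0.51442558 0.03658904 0.033     ] 0.05810273126304112 0.0020935103863424782 0.027279349345715857 -0.00020988572734633183
```

>>> {"fn": "drive_tool", "kwargs": {
  "moves": [
    {"claw": 0.66,"x": -8,"y": 0.4,"z": 0,"turn": 0},
    {"claw": 0.66,"x": -8,"y": 0.3,"z": 0,"turn": 0},
    {"claw": 0.66,"x": -8,"y": 0.3,"z": 0,"turn": 0},
    {"claw": 0.66,"x": -8,"y": 0,"z": 0,"turn": 0},
    {"claw": 0.66,"x": -6,"y": 0,"z": 0,"turn": 0}
  ]
}}

```text
time: 5.88
position: [0.519, 0.0265, 0.0277]
tool_rot: [-3.142, -0.0, 1.886]
force: [0.4, 0.4, -0.1]
gripper_width: 0.0301
```

```bash
python3 -c "
from h import *
rel([.525,.0071,.028],1.887)
p=bot.camera('top'); crop(p,210,160,160,140,5,'pics/t3.png')
p=bot.camera('scene'); crop(p,270,180,150,120,5,'pics/s3.png')
"
```

```text
t 5.88 pos [0.519  0.0265 0.0277] rpy [-3.1415 -0.      1.8864] w 0.0301 F [ 0.4  0.4 -0.1]
shift xyz mm [-20.3  -0.3  -0.3] turn -0.0006
```

View pics/s3.png

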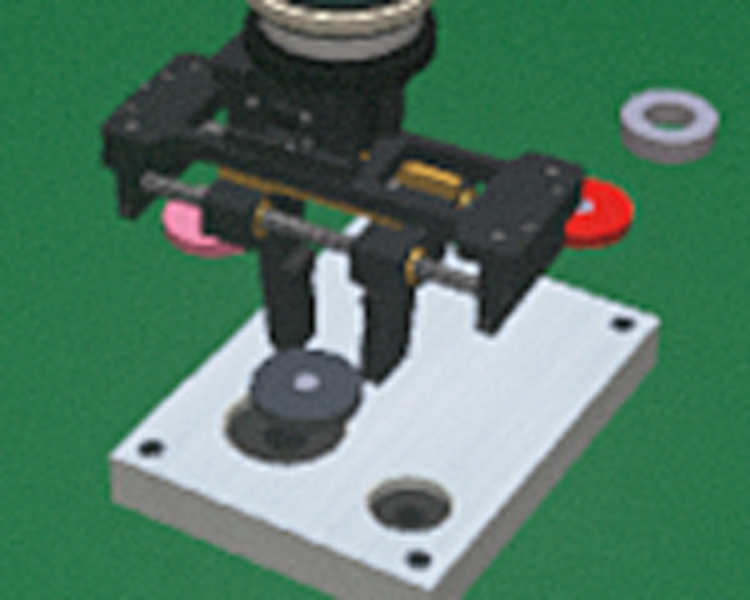

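View pics/t3.png

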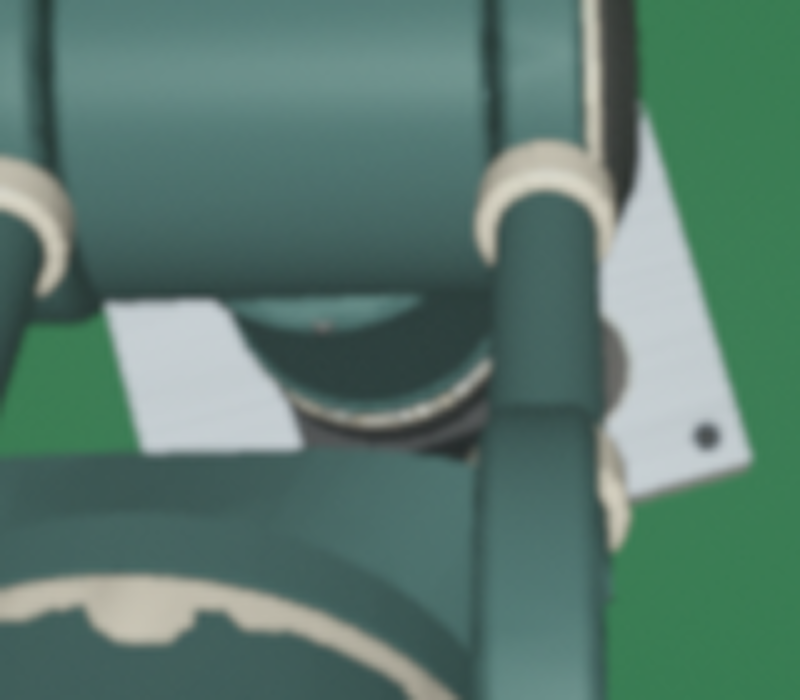

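The cover dot is now at (306,382) in the scene crop, with the disc overlapping the recess mouth (285,426). About 20 mm of travel is left, so I'm slowing down.

>>> {"fn": "drive_tool", "kwargs": {
  "moves": [
    {"claw": 0.66,"x": -3,"y": 0,"z": 0,"turn": 0},
    {"claw": 0.66,"x": -3,"y": 0,"z": 0,"turn": 0},
    {"claw": 0.66,"x": -3,"y": 0,"z": 0,"turn": 0},
    {"claw": 0.66,"x": -2,"y": 0,"z": 0,"turn": 0},
    {"claw": 0.66,"x": -2,"y": 0,"z": 0,"turn": 0}
  ]
}}

```text
time: 6.6
position: [0.5229, 0.0147, 0.0278]
tool_rot: [3.141, -0.0, 1.887]
force: [-0.8, 1.1, 2.0]
gripper_width: 0.0298
```

```bash
python3 -c "
from h import *
rel([.525,.0071,.028],1.887)
p=bot.camera('scene'); crop(p,270,180,150,120,5,'pics/s4.png')
"
```

```text
t 6.6 pos [0.5229 0.0147 0.0278] rpy [ 3.1415e+00 -1.0000e-04  1.8868e+00] w 0.0298 F [-0.8  1.1  2. ]
shift xyz mm [-7.9 -0.4 -0.2] turn -0.0002
```

View pics/s4.png

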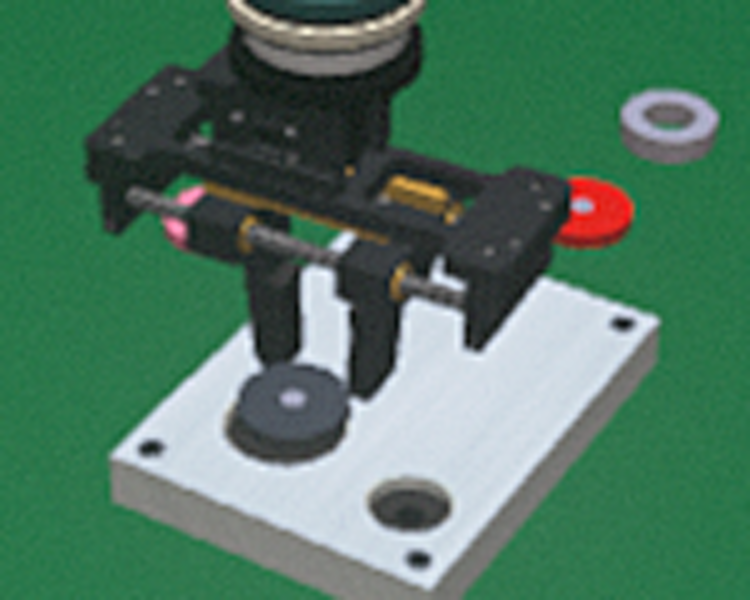

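>>> {"fn": "drive_tool", "kwargs": {
  "moves": [
    {"claw": 0.66,"x": -1.5,"y": 0,"z": 0,"turn": 0},
    {"claw": 0.66,"x": -1.5,"y": 0,"z": 0,"turn": 0},
    {"claw": 0.66,"x": -1,"y": 0,"z": 0,"turn": 0},
    {"claw": 0.66,"x": 0,"y": 0,"z": 0,"turn": 0}
  ]
}}

```text
time: 7.15
position: [0.5241, 0.0108, 0.0276]
tool_rot: [-3.141, 0.0, 1.887]
force: [0.1, -0.1, -0.5]
gripper_width: 0.0301
```

```bash
python3 -c "
from h import *
rel([.525,.0071,.028],1.887)
p=bot.camera('scene'); crop(p,270,180,150,120,5,'pics/s5.png')
"
```

```text
t 7.15 pos [0.5241 0.0108 0.0276] rpy [-3.1414e+00  1.0000e-04  1.8868e+00] w 0.0301 F [ 0.1 -0.1 -0.5]
shift xyz mm [-3.8 -0.3 -0.4] turn -0.0002
```

View pics/s5.png

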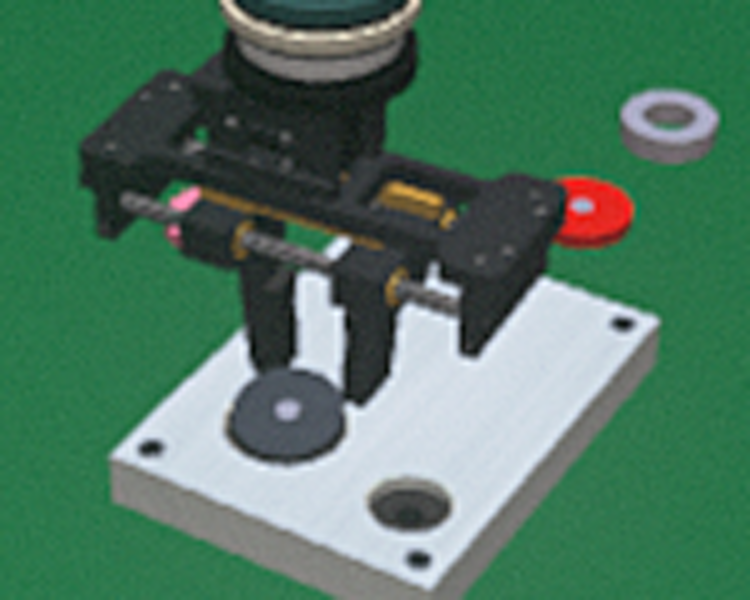

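The disc has tipped in leading edge first, and its trailing edge is still proud. I'm pushing a little further.

>>> {"fn": "drive_tool", "kwargs": {
  "moves": [
    {"claw": 0.66,"x": -1,"y": 0,"z": 0,"turn": 0},
    {"claw": 0.66,"x": -1,"y": 0,"z": 0,"turn": 0},
    {"claw": 0.66,"x": -1,"y": 0,"z": 0,"turn": 0},
    {"claw": 0.66,"x": -1,"y": 0,"z": 0,"turn": 0}
  ]
}}

```text
time: 7.7
position: [0.5255, 0.007, 0.0278]
tool_rot: [3.141, 0.0, 1.887]
force: [-0.1, -0.2, -0.2]
gripper_width: 0.0296
```

```bash
python3 -c "
from h import *
rel([.525,.0071,.028],1.887)
p=bot.camera('scene'); crop(p,270,180,150,120,5,'pics/s6.png')
"
```

```text
t 7.7 pos [0.5255 0.007  0.0278] rpy [3.1414e+00 2.0000e-04 1.8868e+00] w 0.0296 F [-0.1 -0.2 -0.2]
shift xyz mm [ 0.2 -0.4 -0.2] turn -0.0002
```

View pics/s6.png

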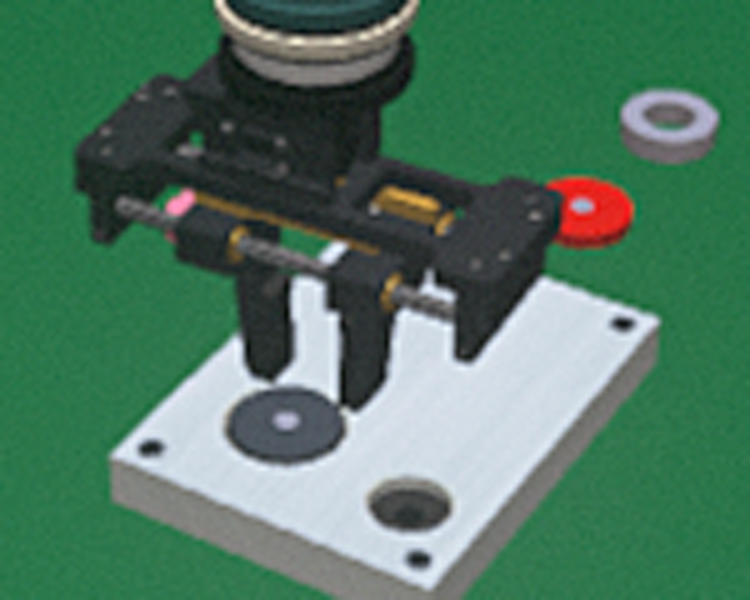

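It looks dropped in. Next I lift, close the fingers and move over its centre.

>>> {"fn": "drive_tool", "kwargs": {
  "moves": [
    {"claw": 0.66,"x": 3,"y": 0,"z": 0,"turn": 0},
    {"claw": 0.66,"x": 0,"y": 0,"z": -15,"turn": 0},
    {"claw": 1,"x": 0,"y": 0,"z": -5,"turn": 0},
    {"claw": 1,"x": 0,"y": 0,"z": 0,"turn": 0},
    {"claw": 1,"x": 0,"y": 0,"z": 0,"turn": 0}
  ]
}}

```text
time: 8.38
position: [0.5244, 0.01, 0.0478]
tool_rot: [3.141, 0.0, 1.887]
force: [0.4, -0.6, 0.8]
gripper_width: 0.002
```

```bash
python3 -c "
from h import *
rel([.534,-.019,.03],1.887)
p=bot.camera('scene'); crop(p,270,180,150,120,5,'pics/s7.png')
"
```

```text
t 8.38 pos [0.5244 0.01   0.0478] rpy [3.1414e+00 1.0000e-04 1.8868e+00] w 0.002 F [ 0.4 -0.6  0.8]
shift xyz mm [-30.5   0.1  17.8] turn -0.0002
```

View pics/s7.png

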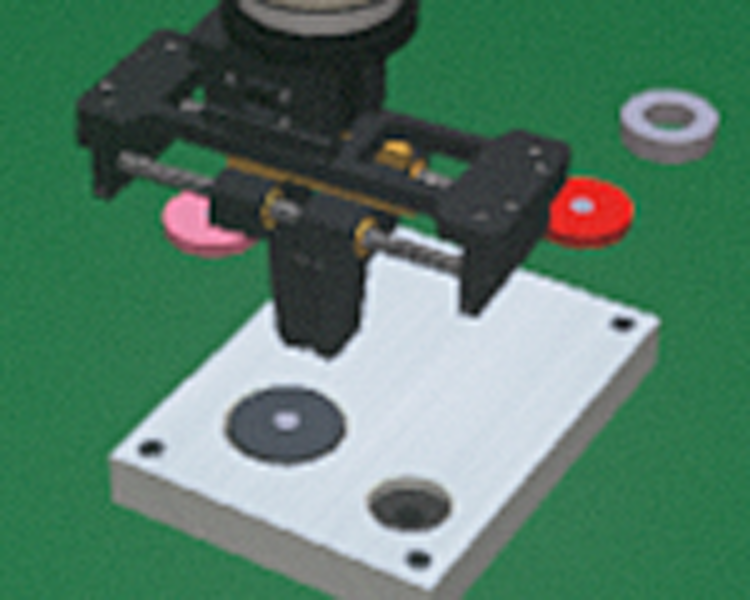

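>>> {"fn": "drive_tool", "kwargs": {
  "moves": [
    {"claw": 1,"x": -15,"y": 0,"z": 0,"turn": 0},
    {"claw": 1,"x": -15,"y": 0,"z": 0,"turn": 0},
    {"claw": 1,"x": 0,"y": 0,"z": 8,"turn": 0},
    {"claw": 1,"x": 0,"y": 0,"z": 6,"turn": 0},
    {"claw": 1,"x": 0,"y": 0,"z": 0,"turn": 0}
  ]
}}

```text
time: 9.05
position: [0.5326, -0.0183, 0.0325]
tool_rot: [-3.139, -0.001, 1.887]
force: [-0.0, 0.6, -0.5]
gripper_width: 0.0004
```

>>> {"fn": "drive_tool", "kwargs": {
  "moves": [
    {"claw": 1,"x": 0,"y": 0,"z": 2,"turn": 0},
    {"claw": 1,"x": 0,"y": 0,"z": 2,"turn": 0},
    {"claw": 1,"x": 0,"y": 0,"z": 2,"turn": 0},
    {"claw": 1,"x": 0,"y": 0,"z": 1,"turn": 0},
    {"claw": 1,"x": 0,"y": 0,"z": 0,"turn": 0}
  ]
}}

```text
time: 9.68
position: [0.5336, -0.0185, 0.0266]
tool_rot: [-3.141, -0.0, 1.887]
force: [-1.1, 0.3, -0.7]
gripper_width: 0.0002
```

```bash
python3 -c "
from h import *
rel([.534,-.019,.025],1.887)
"
```

```text
t 9.68 pos [ 0.5336 -0.0185  0.0266] rpy [-3.1414e+00 -1.0000e-04  1.8868e+00] w 0.0002 F [-1.1  0.3 -0.7]
shift xyz mm [-0.6  0.2  1.6] turn -0.0002
```

>>> {"fn": "drive_tool", "kwargs": {
  "moves": [
    {"claw": 1,"x": 0,"y": 0,"z": 0.7,"turn": 0},
    {"claw": 1,"x": 0,"y": 0,"z": 0.5,"turn": 0},
    {"claw": 1,"x": 0,"y": 0,"z": 0.5,"turn": 0},
    {"claw": 1,"x": 0,"y": 0,"z": 0,"turn": 0}
  ]
}}

```text
time: 10.18
position: [0.5338, -0.0185, 0.0254]
tool_rot: [-3.142, 0.0, 1.887]
force: [-2.9, -0.8, 5.9]
gripper_width: 0.0003
```

>>> {"fn": "drive_tool", "kwargs": {
  "moves": [
    {"claw": 1,"x": 0,"y": 0,"z": 0.4,"turn": 0},
    {"claw": 1,"x": 0,"y": 0,"z": 0,"turn": 0}
  ]
}}

```text
time: 10.42
position: [0.5338, -0.0185, 0.0254]
tool_rot: [-3.141, -0.0, 1.887]
force: [-3.6, -0.6, 8.2]
gripper_width: 0.0007
```

It is solid at z = 25.4 mm with 8 N. I'm moving clear and checking.

>>> {"fn": "drive_tool", "kwargs": {
  "moves": [
    {"claw": 1,"x": 0,"y": 0,"z": -5,"turn": 0},
    {"claw": 1,"x": 0,"y": 0,"z": -20,"turn": 0},
    {"claw": 1,"x": 0,"y": 0,"z": -40,"turn": 0},
    {"claw": 1,"x": 40,"y": 0,"z": -40,"turn": 0},
    {"claw": 1,"x": 50,"y": 0,"z": -20,"turn": 0}
  ]
}}

```text
time: 11.05
position: [0.5074, 0.0674, 0.1524]
tool_rot: [3.137, 0.001, 1.884]
force: [0.3, 2.0, -0.3]
gripper_width: 0.0009
```

>>> {"fn": "drive_tool", "kwargs": {
  "moves": [
    {"claw": 1,"x": 50,"y": 0,"z": -10,"turn": 0},
    {"claw": 1,"x": 50,"y": 0,"z": 0,"turn": 0},
    {"claw": 1,"x": 40,"y": 0,"z": 0,"turn": 0},
    {"claw": 1,"x": 30,"y": 0,"z": 0,"turn": 0},
    {"claw": 1,"x": 0,"y": 0,"z": 0,"turn": 0}
  ]
}}

```text
time: 11.68
position: [0.4523, 0.2301, 0.1595]
tool_rot: [3.141, -0.0, 1.89]
force: [0.8, -0.7, 0.6]
gripper_width: 0.0008
```

```bash
python3 -c "
from h import *
rel([.534,-.019,.025],1.887)
p=bot.camera('top'); crop(p,210,160,160,140,5,'pics/t8.png'); cv2.imwrite('pics/t8f.png',p['frame'][:,:,::-1])
for X in ([.5335,-.0195,.025],): print((proj(p,X)-[210,160])*5)
p=bot.camera('scene'); crop(p,270,200,150,110,5,'pics/s8.png')
"
```

```text
t 11.68 pos [0.4523 0.2301 0.1595] rpy [ 3.1414e+00 -1.0000e-04  1.8901e+00] w 0.0008 F [ 0.8 -0.7  0.6]
shift xyz mm [-262.1   -0.7  134.5] turn 0.0031
[554.94838665 364.54341193]
```

View pics/t8.png

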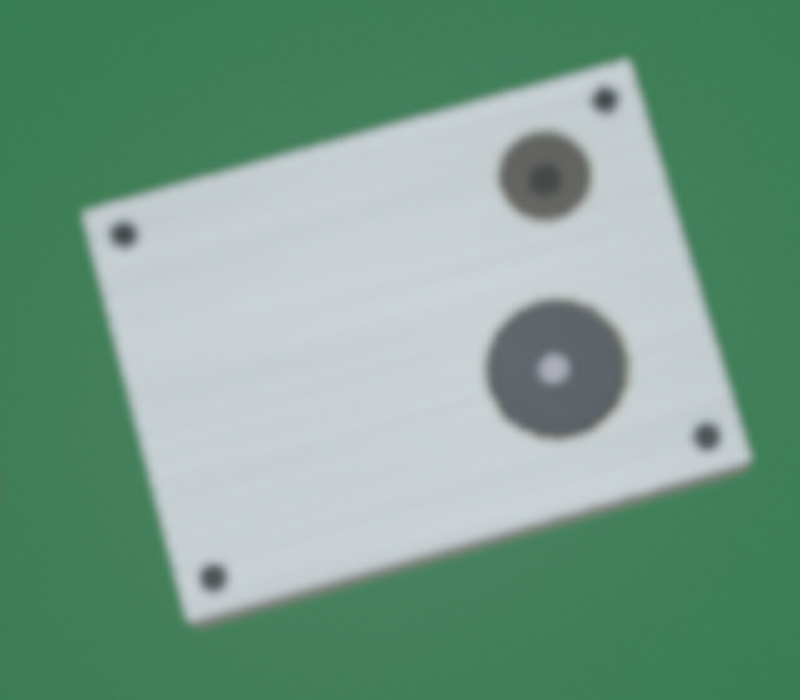

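View pics/s8.png

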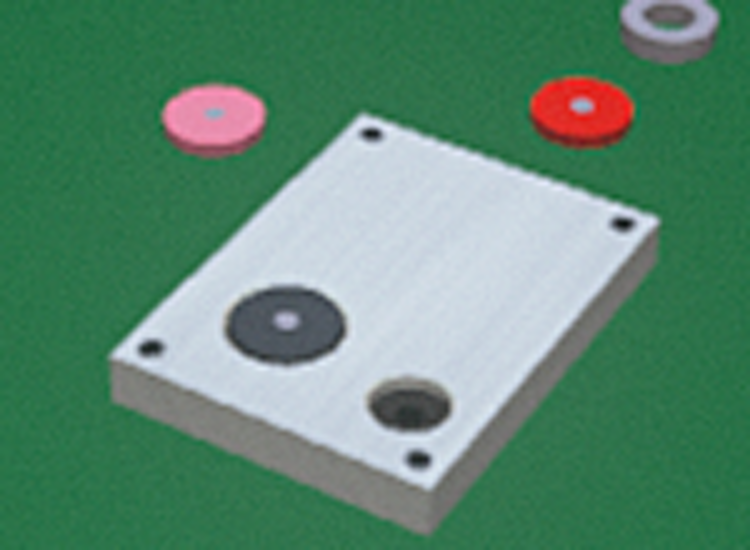

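View pics/t8f.png

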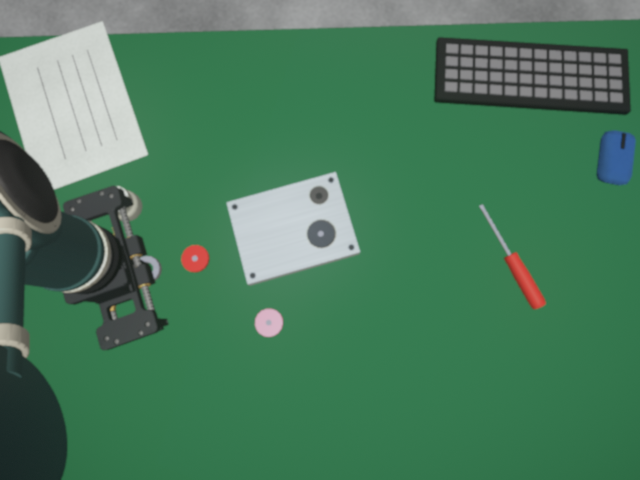

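Both views show the cover filling the large recess with an even rim, its dot at (554,369) in the top crop and (287,321) in the scene crop. The small recess is empty and the bystanders have not moved. The gripper is 16 cm up and touching nothing.

```bash
python3 -c "
from h import *
print(bot.finish_job())"
```

```text
the job is handed in; nothing more can be done
None
```

The steel cover is seated flush in the larger recess, and I have handed the job in. I pushed it about 9 cm across the plate without gripping it, nested between two half-open fingertips. It tipped in leading edge first and dropped. I then closed the fingers, pressed on its top with about 8 N and moved clear.

- **Seating:** under the press the fingertips stopped at z = 25.4 mm, and the plate's top is at 25 mm. They did not move when the force rose from 6 N to 8 N. The last top and scene pictures show the cover centred and level in the recess.
- **Bystanders:** the small recess is empty and the screwdriver looks unmoved. The bearing and jar were partly hidden by the arm in the last top view. The gripper passed only high above them, and the parts that show look unmoved.
- **Limits:** the highest force I read was about 9 N, and the robot clock stood at about 12 s.
- **Disagreements:** the top and scene cameras differed by about 2 mm on the recess position, within the stated calibration. I shifted the push sideways by 1 mm to allow for it. The first move call was refused because it left out some fields; nothing moved.

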